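Clamp a lino block with a fold-away crank

ROBOT

A 7-joint arm with a two-finger parallel gripper is mounted at the origin on a cart in front of the work surface, level with it; the furniture and walls round the work are solid. World frame = base frame: x ahead of the robot, y to its left, z up, the work surface at z = 0. Lengths are in m, angles in rad, forces in N, time in s.
With the tool pointing down it reaches from about 0.35 to 0.9 m from the base axis. Payload 8.1 kg.
Tool frame: the origin (TCP) lies on the front face of the gripper's body, between the roots of the fingers; the fingertips stand 66 mm ahead of it and the grasp point (between the pads) lies 47 mm ahead of it (arm.finger_overhang is the distance from the TCP to the fingertips, in m); z points along the fingers, y is the line along which they close (so a half turn about z gives the same grasp; the last joint's range is limited). The gripper opens to 92 mm and grips with 3 to 60 N. Pads are 19 mm wide; open, the fingers measure 130 mm over their backs; the gripper's body (75 mm by 190 mm) begins 47 mm behind the grasp point.
Start: joints at [1.078, 0.434, 0.025, 1.573, -0.012, 1.134, -0.075], TCP at [0.237, -0.578, 0.292] pointing down, gripper open.
Joint ranges: [-2.62, 2.62], [-0.44, 2.09], [-1.27, 1.32], [0.08, 2.57], [-1.32, 4.46], [0.12, 2], [-2.74, 2.74]. Speed limits (rad/s): [2.22, 2.22, 3.01, 3.01, 3.14, 3.14, 3.14].

INTERFACE

Orientations are given as a rotation vector (axis times angle).
In Python, from cell import readout, cams, workorder, spotter, arm gives the robot as it stands.
- The arm moves only by the shell command python3 -m creep 'ROWS' [FORCE]. ROWS is a JSON object with one list for each field, all of the same length, 1 to 10, a row being the entries at one place: x, y, z (the shift in m), yaw (a turn about the tool's z in rad), aperture (the opening from 0.0 (shut) to 1.0 (fully open)); each row shifts and turns the commanded pose from where the row before left it, along the tool's axes as they then stand; what a row does not reach is not made up. A row lasts 1/10 s, in which the tool goes at most 0.05 m and 0.15 rad, less where a joint would pass 70% of its speed; a pose out of reach is approached as far as the arm can. The fingers move at their own pace and stop on an object; FORCE is the grip in N (left out, the last holds). Time passes only in rows, so rows that do not move let the fingers close. It prints the time, the measured TCP pose, the force, the opening and the grip force at its end. Input that does not fit is refused with a message, and nothing moves.
- readout.observe(): the state, without advancing time (a new reading comes with each control period).
- cams.get_image(name): name is "side" or "top" or "wrist"; returns a dict with "image" (480x640x3 uint8, blue, green, red), "fx", "fy", "cx", "cy" (pixels), "cam_to_world" (4x4, takes a point from camera to world coordinates); the wrist camera has in their place "mount" (4x4, takes a point from camera to tool coordinates, whose origin is the TCP and whose axes are the flange's). Camera axes: x right, y down, z forward; pixel columns grow to the right and rows downward; lengths in m; the calibration is good to about 2 mm. A picture is of the moment at which its call begins: read the wrist's pose just before it. There is no depth.
- workorder.sign_off(): hands the job in; it is judged then, once.
Trained networks look in a picture, given as the dict that the camera call returned (one of the last four; its "shot" number tells which), for a name from the list of things; names that differ only in an ending like _2 or _b are one class to them, and where a whole thing is asked for, a point or a joint stands for the part that bears it (a point fixed in the world has none). Each returns a list of dicts, best first, with "score" (0 to 1); they miss things now and then, are a little off and sometimes report something else, mostly with a low value. They report only what shows in the picture. A call takes as long as a camera call.
- spotter.boxes_of(picture, name): "centre" ([x, y, z] in m, in the coordinates of the camera as it stood for that picture, good to about 4 mm: the middle of the surface that is visible of it).
The state is a dict: "clock": time; "joints": joint angles; "dq": joint speeds; "joint_efforts": joint torques, N m; "position": TCP position; "ee_rot": TCP orientation; "force": force on the tool from outside, world axes, zero at the start; "ft_torque": the same for the moment, N m; "width": opening from 0.0 (shut) to 1.0 (fully open); "gripper_force": force on a finger pad.
Only numpy, scipy, OpenCV 4.12 (cv2) and the standard library are available. Lean on these libraries where they do the work, as an engineer would, in place of code of your own. Each camera call takes 0.05 s, during which the arm holds its last target. There are 200 camera calls.

TASK

In the small green screw press, swing the folded crank grip up from the crank arm and push it down fully home, so that it locks upright. Then wind the crank clockwise until the platen holds the lino block firmly, without forcing it, and let go, leaving the grip locked upright and everything else as it stands.

Things in the scene. Friction and masses are not known exactly. Their poses are not given: they have to be found in the camera images.
- press: Small green bench screw press, bolted down, does not move. Base plate 150 x 214 mm (x, y), 18 mm thick, steel bed at z = 20 mm; two columns at y = +-84 mm and a cross head over it, highest 149 mm. Origin under the base's centre, x to the back (away from the robot at yaw 0), z up. The screw, the crank and the platen are on its z axis
- crank_axis (a point): Point on the crank's turning axis (vertical) at the height of the top face of the crank arm, 166 mm above the bench
- crank (a joint): Turn of the crank in rad, positive clockwise seen from above; 0 has the arm along the press's -x. Each radian clockwise lowers the platen by 2.5 mm; the screw stays where it is left. Winding takes about 7 N at the grip while the platen is free; after it meets the block, about 1.9 N more for each mm (0.4 rad): 2.5 to 5 N above free running is firm, 6.5 N above is too much
- grip_pin (a point): Middle of the grip's hinge pin, in the fork at the end of the crank arm: 60 mm from the crank axis, 24 mm above the arm's top (190 mm above the bench). The pin is horizontal, square to the arm
- grip_mid (a point): Middle of the black sleeve of the grip: round, 70 mm long, 22 mm thick at most, on the line from the pin, 55 mm from the pin while drawn out and 47 mm when pushed home. The sleeve turns freely on its stem, so a hand need not turn with the crank
- grip_fold (a joint): Swing of the grip about its pin in rad: 0 folded flat over the arm (pointing from the pin to the crank axis and 30 mm beyond it, with 13 mm free between sleeve and arm), 1.57 upright, stop at 1.60. A weak spring (1.5 N at the sleeve) folds it back when it is let go unlocked
- grip_lock (a joint): How far the grip is pushed along its stem towards the pin, in m: 0 drawn out, 0.008 fully home. Only upright (within about 0.08 rad) will its foot enter the socket in the fork; that takes about 5 N, and home it stays in and cannot fold, but has about 0.09 rad of play. It can be drawn out again by hand
- press_ram: Steel spindle that the crank drives up and down on the press's axis; origin at its lower end, 76 mm above the bench at crank 0 and 2.5 mm lower per radian. It carries the platen, aluminium, 74 x 146 x 12 mm, on springs of 45 N per mm. Under the platen is a plywood facing board, thinner or thicker each time, whose face is 47 to 55 mm above the bench at crank 0; it meets the block
- lino_block: Lino block, 68 x 120 x 21 mm high, long side along the press's y, loose on the press's bed under the platen. Origin under its centre
- ink_tin: Bystander: white and blue ink tin, 61 mm across, 88 mm high; origin under its centre
- rosin_jar: Bystander: orange screw jar, 62 mm across, 88 mm high; origin under its centre
- sanding_block: Bystander: brown sanding block, 61 x 112 x 31 mm; origin under its centre
- ink_tube: Bystander: tube of ink with a blue band, 39 x 134 x 27 mm, lying; origin under its centre
- tape_roll: Bystander: roll of tape lying flat, 89 mm across, 24 mm high; origin under its centre

How it is judged:
On the way, in this order (a step that is already met when the one before it is completed fails the run):
1. the grip stands upright and is pushed home in its socket (at least 6.5 of 8 mm), with the block not yet clamped (value of joint grip_fold above 1.42 rad and value of joint grip_lock above 0.0065 m and contact force between press_ram and lino_block below 5 N), for 0.2 s.
2. the platen presses on the block with more than 50 N (contact force between press_ram and lino_block above 50 N), for 0.2 s.
At the end, for the whole second after the job is handed in: The platen presses the lino block with 50 to 140 N, the block is still within 15 mm of the middle of the bed, the crank is at rest, and the grip stands upright (more than 1.42 rad) and home in its socket (more than 6.5 mm) (contact force between press_ram and lino_block between 50 and 140 N and value of joint grip_fold above 1.42 rad and value of joint grip_lock above 0.0065 m and x of lino_block in the frame of press between -0.015 and 0.015 m and y of lino_block in the frame of press between -0.015 and 0.015 m and velocity of joint crank between -0.05 and 0.05 rad/s); the robot touches nothing.
It fails at once if the block is crushed (more than 165 N) (contact force between press_ram and lino_block above 165 N).
It fails at once if the ink tin, jar, sanding block, ink tube or tape roll is shifted by more than 20 mm (distance of any of ink_tin, rosin_jar, sanding_block, ink_tube, tape_roll from where it was at the start of the episode above 0.02 m).
It also fails if it takes over 70 s, if anything falls off the work surface, if the arm or the gripper's body presses on something with over 40 N, if the wrist force passes 120 N, or if a joint passes its speed limit or range.

## Working session

There is one attempt and no reset: what is moved stays moved. The work goes in short steps, Python scripts to look and compute and a shell command to move; the robot and the scene stay as the last step left them, time stands still between calls to the robot, and variables do not carry over. Pictures are saved under pics/ and viewed, at most 10 in all, crops included, and the job is handed in when it is done.

```bash
ls; mkdir -p pics; cat > h.py <<'E'
import numpy as np, cv2
from scipy.spatial.transform import Rotation as R
from cell import readout, cams, workorder, spotter, arm
def T(s):
    M=np.eye(4); M[:3,:3]=R.from_rotvec(s["ee_rot"]).as_matrix(); M[:3,3]=s["position"]; return M
def shot(n):
    s=readout.observe(); p=cams.get_image(n)
    p["M"]=np.array(p["cam_to_world"]) if n!="wrist" else T(s)@np.array(p["mount"])
    return p
def find(p,n,k=2):
    return [(round(d["score"],2),np.round((p["M"]@np.r_[d["centre"],1])[:3],3)) for d in spotter.boxes_of(p,n)[:k]]
def pix(p,w):
    c=np.linalg.inv(p["M"])@np.r_[w,1]; return c[0]/c[2]*p["fx"]+p["cx"],c[1]/c[2]*p["fy"]+p["cy"]
def st():
    s=readout.observe(); print(s["clock"],np.round(s["position"],4),np.round(R.from_rotvec(s["ee_rot"]).as_matrix(),3).tolist(),np.round(s["joints"],3),"F",np.round(s["force"],2),s["width"],s["gripper_force"])
E
python3 - <<'E'
from h import *
st()
for n in ("top","side"):
    p=shot(n); cv2.imwrite(f"pics/{n}0.png",p["image"])
    print(n,np.round(p["M"],3).tolist(),p["fx"])
    for o in "press crank crank_axis grip_pin grip_mid press_ram lino_block ink_tin rosin_jar sanding_block ink_tube tape_roll".split():
        try: print(o,find(p,o))
        except Exception as e: print(o,e)
E
```

```text
pics
0.0 [ 0.2373 -0.5778  0.2915] [[0.925, 0.38, -0.001], [0.38, -0.925, 0.001], [-0.0, -0.002, -1.0]] [ 1.078  0.435  0.025  1.574 -0.012  1.134 -0.075] F [-0.39  0.41 -0.64] 1.0014609744914658 0.0
top [[0.026, -0.983, 0.181, 0.264], [-0.999, -0.029, -0.015, -0.155], [0.02, -0.18, -0.983, 1.414], [0.0, 0.0, 0.0, 1.0]] 588.9287154644934
press [(0.76, array([ 0.474, -0.217,  0.065]))]
crank [(0.94, array([ 0.478, -0.209,  0.198])), (0.7, array([ 0.487, -0.215,  0.197]))]
crank_axis [(0.82, array([ 0.474, -0.217,  0.066]))]
grip_pin [(0.97, array([ 0.477, -0.205,  0.197]))]
grip_mid [(0.58, array([ 0.488, -0.217,  0.194])), (0.27, array([ 0.481, -0.205,  0.196]))]
press_ram [(0.9, array([ 0.467, -0.223,  0.066]))]
lino_block [(0.52, array([ 0.454, -0.224,  0.026]))]
ink_tin [(0.7, array([ 0.583, -0.527,  0.091]))]
rosin_jar [(0.76, array([ 0.505, -0.514,  0.095]))]
sanding_block [(0.63, array([ 0.429, -0.002,  0.03 ]))]
ink_tube [(0.83, array([0.438, 0.078, 0.018])), (0.22, array([ 0.491, -0.217,  0.196]))]
tape_roll [(0.6, array([0.432, 0.184, 0.025]))]
side [[-0.84, -0.35, 0.415, 0.103], [-0.542, 0.536, -0.647, 0.467], [0.004, -0.769, -0.64, 0.803], [0.0, 0.0, 0.0, 1.0]] 435.83902647268206
press [(0.73, array([0.43 , 0.083, 0.019])), (0.62, array([ 0.476, -0.187,  0.073]))]
crank [(0.71, array([ 0.473, -0.196,  0.192]))]
crank_axis [(0.77, array([ 0.477, -0.186,  0.066]))]
grip_pin [(0.78, array([ 0.468, -0.2  ,  0.197]))]
grip_mid [(0.72, array([ 0.487, -0.212,  0.197])), (0.46, array([ 0.477, -0.207,  0.073]))]
press_ram [(0.86, array([ 0.479, -0.204,  0.068]))]
lino_block []
ink_tin [(0.72, array([ 0.484, -0.208,  0.197])), (0.71, array([ 0.574, -0.512,  0.066]))]
rosin_jar [(0.88, array([ 0.511, -0.503,  0.071]))]
sanding_block [(0.6, array([0.421, 0.012, 0.027])), (0.15, array([0.426, 0.188, 0.019]))]
ink_tube [(0.75, array([0.432, 0.086, 0.017]))]
tape_roll [(0.71, array([0.426, 0.185, 0.021]))]
```

```bash
python3 - <<'E'
import cv2
a=cv2.imread("pics/top0.png");b=cv2.imread("pics/side0.png")
cv2.imwrite("pics/crop1.png",cv2.resize(a[220:420,240:500],None,fx=3,fy=3,interpolation=2))
E
```

```text
(no output)
```

View pics/crop1.png

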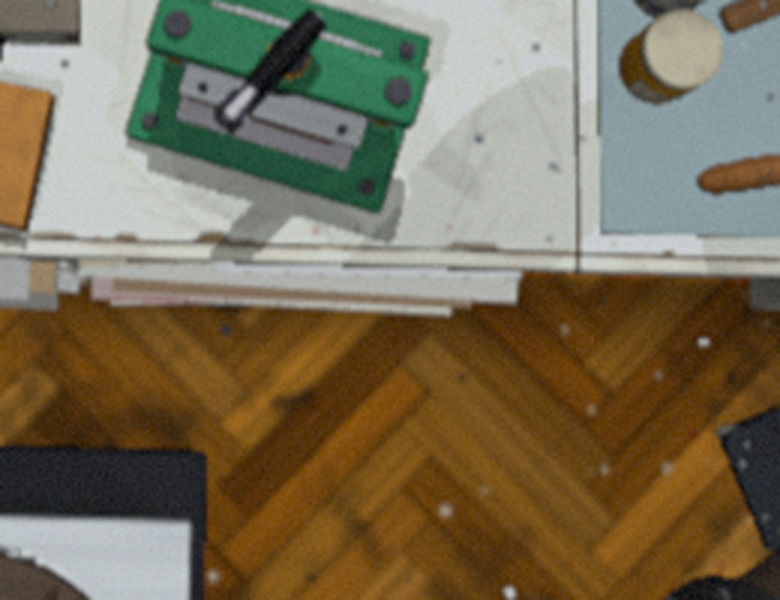

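View pics/side0.png

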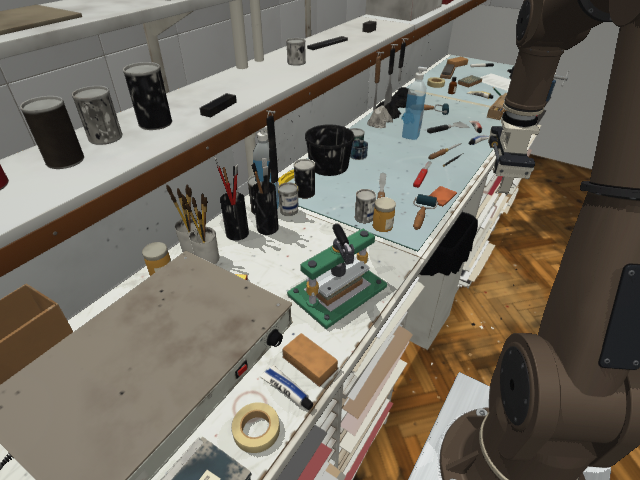

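The top crop shows the press yawed, with the grip folded: its tip is at crop (316,18) and its fork end at (228,118). The base's front edge runs from (128,135) to (380,212). The side view shows the bystanders clear of the press, apart from the tin and jar on its far side.

```bash
python3 - <<'E'
from h import *
p=shot("top")
def wp(c,z):
    u,v=c[0]/3+240,c[1]/3+220
    d=p["M"][:3,:3]@[(u-p["cx"])/p["fx"],(v-p["cy"])/p["fy"],1]; o=p["M"][:3,3]
    return (o+d*(z-o[2])/d[2])
L=wp((128,135),.018);Rr=wp((380,212),.018)
print("front edge",L,Rr,np.linalg.norm(L-Rr))
d=L-Rr; yaw=np.arctan2(-d[0],d[1]); print("yaw",yaw)
mid=(L+Rr)/2; print("press origin",mid+0.075*np.array([np.cos(yaw),np.sin(yaw),0]))
# bolts on head ~ z .149?
t=wp((316,16),.195);b=wp((228,120),.19); print("tip",t,"forkend",b,np.linalg.norm(t-b)); g=(t-b)/np.linalg.norm(t-b)
print("dir",np.arctan2(g[1],g[0]), "axis est from tip", t-0.03*g)
for q in ((178,25),(407,48),(398,91),(150,120),(368,186)): print(q,wp(q,.149 if q[1]<100 else .018))
E
```

```text
front edge [ 0.44734602 -0.10148275  0.018     ] [ 0.39172076 -0.302791    0.018     ] 0.2088520496884074
yaw -0.2695919353089938
press origin [ 0.49182436 -0.22211224  0.018     ]
tip [ 0.51228766 -0.23751006  0.195     ] forkend [ 0.43731207 -0.17752183  0.19      ] 0.09615054714028033
dir -0.6748040553166225 axis est from tip [ 0.48889447 -0.21879309  0.19343995]
(178, 25) [ 0.51194081 -0.14002971  0.149     ]
(407, 48) [ 0.49985225 -0.30743747  0.149     ]
(398, 91) [ 0.46791608 -0.30112535  0.149     ]
(150, 120) [ 0.45987881 -0.11855361  0.018     ]
(368, 186) [ 0.41207082 -0.29304995  0.018     ]
```

```bash
python3 -m creep '{"x": [0,0,0,0,0,0,0,0],"y": [0,0,0,0,0,0,0,0],"z": [-0.006,-0.006,-0.006,-0.006,-0.006,-0.006,-0.006,-0.006],"yaw": [0.133,0.133,0.133,0.133,0.133,0.133,0.133,0.133],"aperture": [1,1,1,1,1,1,1,1]}'
python3 -m creep '{"x": [-0.002,-0.002,-0.002,-0.002,-0.003,-0.003],"y": [-0.036,-0.036,-0.036,-0.036,-0.036,-0.036],"z": [0,0,0,0,0,0],"yaw": [0,0,0,0,0,0],"aperture": [1,1,1,1,1,1]}'
python3 -m creep '{"x": [-0.003,-0.003,-0.003,-0.003,-0.002,-0.002,0,0],"y": [-0.036,-0.036,-0.036,-0.036,-0.036,-0.036,0,0],"z": [0,0,0,0,0,0,0,0],"yaw": [0,0,0,0,0,0,0,0],"aperture": [1,1,1,1,1,1,1,1]}'
python3 - <<'E'
from h import *
st(); p=shot("wrist"); cv2.imwrite("pics/w1.png",p["image"]); print(np.round(p["mount"],3).tolist(),p["fx"])
for o in "crank grip_pin grip_mid press crank_axis".split(): print(o,find(p,o))
for w in ((.49,-.22,.166),(.443,-.1825,.19),(.514,-.239,.19)): print(w,pix(p,w))
E
```

```text
clock: 2.15
position: [0.2376, -0.5781, 0.3405]
ee_rot: [-2.962, 1.047, -0.0]
force: [0.6, -0.2, 0.3]
width: 1.004
gripper_force: 0.0
clock: 2.75
position: [0.3621, -0.3993, 0.3404]
ee_rot: [2.965, -1.039, 0.001]
force: [0.7, -0.3, -0.6]
width: 1.002
gripper_force: 0.0
clock: 3.55
position: [0.4841, -0.2213, 0.3402]
ee_rot: [2.966, -1.036, -0.0]
force: [-1.3, 0.5, 0.2]
width: 0.998
gripper_force: 0.0
3.55 [ 0.4841 -0.2213  0.3402] [[0.782, -0.623, -0.0], [-0.623, -0.782, -0.0], [-0.0, 0.0, -1.0]] [ 0.28   0.245  0.061  1.731 -0.016  1.167 -1.898] F [-1.33  0.48  0.19] 0.9976337263064496 0.0
[[0.0, -0.958, -0.288, 0.077], [1.0, 0.0, 0.001, -0.001], [-0.001, -0.288, 0.958, -0.092], [0.0, 0.0, 0.0, 1.0]] 418.1871494096332
crank [(0.59, array([ 0.485, -0.213,  0.194]))]
grip_pin [(0.72, array([ 0.483, -0.207,  0.2  ]))]
grip_mid [(0.75, array([ 0.489, -0.217,  0.203])), (0.23, array([ 0.49 , -0.216,  0.199]))]
press [(0.66, array([ 0.505, -0.227,  0.141])), (0.49, array([ 0.483, -0.208,  0.198]))]
crank_axis [(0.93, array([ 0.505, -0.227,  0.139])), (0.28, array([ 0.49 , -0.219,  0.197]))]
(0.49, -0.22, 0.166) (np.float64(322.36534430906477), np.float64(233.88564508576897))
(0.443, -0.1825, 0.19) (np.float64(322.12259084670023), np.float64(333.2629446846957))
(0.514, -0.239, 0.19) (np.float64(321.40414741713977), np.float64(194.3616333873204))
```

View pics/w1.png

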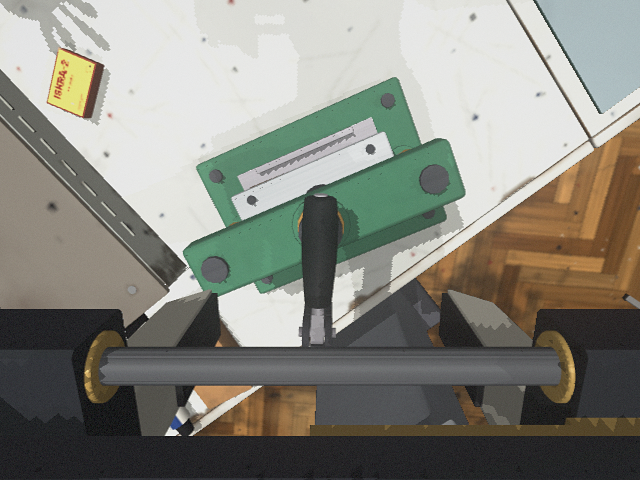

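The wrist view shows the grip lying along the tool's x axis, with its tip at (320,194) and the fork at (318,335). That matches my prediction within a few pixels, and the TCP is about 56 mm from the pin. I'll descend and close lightly.

```bash
python3 -m creep '{"x": [0,0,0,0,0,0,0],"y": [-0.001,0,0,0,0,0,0],"z": [0.017,0.017,0.017,0.017,0.017,0.016,0],"yaw": [0,0,0,0,0,0,0],"aperture": [1,1,1,1,1,1,1]}'
python3 -m creep '{"x": [0,0,0,0,0,0,0,0],"y": [0,0,0,0,0,0,0,0],"z": [0,0,0,0,0,0,0,0],"yaw": [0,0,0,0,0,0,0,0],"aperture": [0.1,0.1,0.1,0.1,0.1,0.1,0.1,0.1]}' 8
```

```text
clock: 4.55
position: [0.483, -0.2213, 0.2374]
ee_rot: [2.964, -1.04, -0.006]
force: [-1.0, 0.3, 1.1]
width: 1.001
gripper_force: 0.0
clock: 5.35
position: [0.4844, -0.2211, 0.2392]
ee_rot: [-2.965, 1.039, -0.0]
force: [1.5, 2.6, 0.8]
width: 0.357
gripper_force: 1.4
```

```bash
python3 -m creep '{"x": [0,0,0,0,0],"y": [0,0,0,0,0],"z": [0,0,0,0,0],"yaw": [0,0,0,0,0],"aperture": [0.1,0.1,0.1,0.1,0.1]}' 8; python3 - <<'E'
from h import *
p=shot("wrist"); cv2.imwrite("pics/w2.png",p["image"])
E
```

```text
clock: 5.85
position: [0.4868, -0.2185, 0.2397]
ee_rot: [-2.963, 1.034, -0.005]
force: [8.2, 7.8, -1.1]
width: 0.237
gripper_force: 7.9
```

View pics/w2.png

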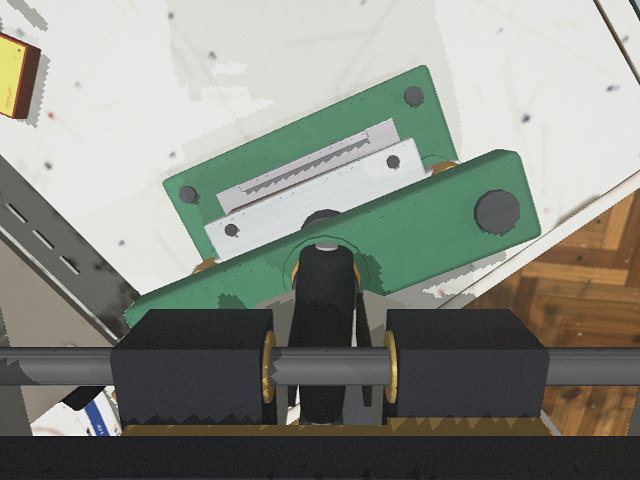

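The wrist view shows the sleeve between the pads, opening 22 mm. There is an 11 N side load, so I'll shift the command −y by 3.5 mm to relieve it and then swing the arc.

```bash
python3 -m creep '{"x": [0,0,0],"y": [-0.0035,0,0],"z": [0,0,0],"yaw": [0,0,0],"aperture": [0.1,0.1,0.1]}' 8
python3 -m creep '{"x": [-0.0007,-0.0020,-0.0034,-0.0046,-0.0057],"y": [0,0,0,0,0],"z": [-0.0088,-0.0085,-0.0081,-0.0075,-0.0067],"yaw": [0,0,0,0,0],"aperture": [0.1,0.1,0.1,0.1,0.1]}' 8
```

```text
clock: 6.2
position: [0.4874, -0.2175, 0.2394]
ee_rot: [-2.964, 1.037, -0.002]
force: [4.4, 4.5, 0.7]
width: 0.234
gripper_force: 8.0
clock: 6.7
position: [0.4747, -0.2072, 0.2793]
ee_rot: [-2.964, 1.038, -0.003]
force: [5.3, 4.7, -1.9]
width: 0.236
gripper_force: 8.0
```

```bash
python3 -m creep '{"x": [-0.0067,-0.0075,-0.0081,-0.0085,-0.0088,0,0],"y": [-0.001,-0.001,0,0,0,0,0],"z": [-0.0057,-0.0046,-0.0034,-0.0020,-0.0007,0,0],"yaw": [0,0,0,0,0,0,0],"aperture": [0.1,0.1,0.1,0.1,0.1,0.1,0.1]}' 8
python3 - <<'E'
from h import *
st(); p=shot("side"); cv2.imwrite("pics/s2.png",cv2.resize(p["image"][150:350,230:470],None,fx=3,fy=3)); print(find(p,"grip_mid"),find(p,"grip_pin"))
E
```

```text
clock: 7.4
position: [0.4447, -0.1815, 0.2959]
ee_rot: [-2.964, 1.038, -0.004]
force: [4.4, 4.3, 1.2]
width: 0.237
gripper_force: 8.0
7.4 [ 0.4447 -0.1815  0.2959] [[0.781, -0.624, 0.003], [-0.624, -0.781, 0.0], [0.002, -0.002, -1.0]] [ 0.245  0.195  0.038  1.912 -0.009  1.032 -1.958] F [4.36 4.3  1.18] 0.2374759652999373 8.000071834539995
[(0.48, array([ 0.445, -0.18 ,  0.242]))] [(0.76, array([ 0.442, -0.179,  0.194]))]
```

View pics/s2.png

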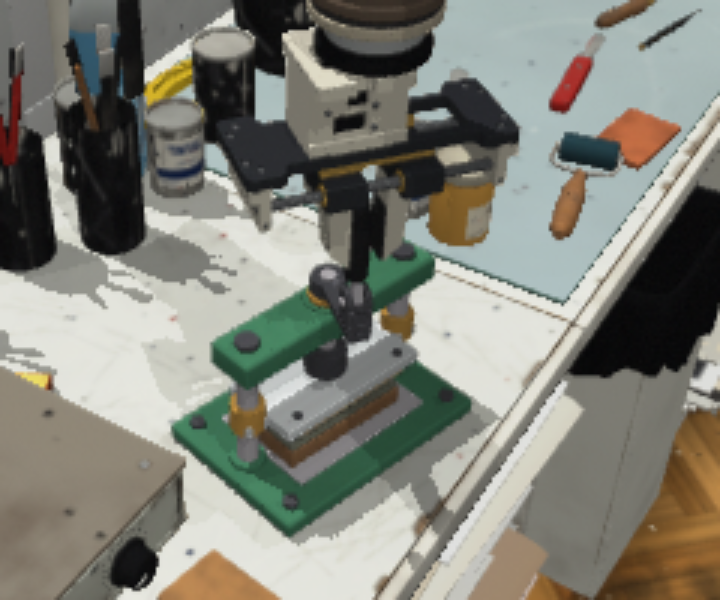

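The crop shows the grip upright in the fingers at about (358,235), above the fork at (355,310). Next I'll feel for the stop with small −x steps.

```bash
for i in 1; do python3 -m creep '{"x": [-0.0015,0,0],"y": [-0.001,0,0],"z": [0,0,0],"yaw": [0,0,0],"aperture": [0.1,0.1,0.1]}' 8;python3 -m creep '{"x": [-0.0015,0,0],"y": [-0.001,0,0],"z": [0,0,0],"yaw": [0,0,0],"aperture": [0.1,0.1,0.1]}' 8; done
```

```text
clock: 7.85
position: [0.4439, -0.1803, 0.2956]
ee_rot: [-2.965, 1.039, -0.002]
force: [3.9, 2.7, 2.4]
width: 0.236
gripper_force: 8.0
clock: 8.15
position: [0.4428, -0.1787, 0.2952]
ee_rot: [2.964, -1.04, -0.0]
force: [3.2, 0.0, 2.8]
width: 0.233
gripper_force: 8.0
```

```bash
python3 -m creep '{"x": [-0.0015,0,0],"y": [0,0,0],"z": [0,0,0],"yaw": [0,0,0],"aperture": [0.1,0.1,0.1]}' 8;python3 -m creep '{"x": [-0.0015,0,0],"y": [0,0,0],"z": [0,0,0],"yaw": [0,0,0],"aperture": [0.1,0.1,0.1]}' 8
```

```text
clock: 8.45
position: [0.4416, -0.1776, 0.2952]
ee_rot: [2.964, -1.039, -0.0]
force: [2.0, -0.2, 2.8]
width: 0.23
gripper_force: 8.0
clock: 8.75
position: [0.4405, -0.1766, 0.2952]
ee_rot: [2.965, -1.039, -0.0]
force: [2.5, -0.3, 2.4]
width: 0.233
gripper_force: 8.0
```

```bash
for i in 1; do python3 -m creep '{"x": [-0.002,0,0],"y": [0,0,0],"z": [0,0,0],"yaw": [0,0,0],"aperture": [0.1,0.1,0.1]}' 8;python3 -m creep '{"x": [-0.002,0,0],"y": [0,0,0],"z": [0,0,0],"yaw": [0,0,0],"aperture": [0.1,0.1,0.1]}' 8; done
python3 - <<'E'
from h import *
for n in("top","side"):
    p=shot(n); print(n,find(p,"grip_mid"),find(p,"grip_pin"),find(p,"crank"))
E
```

```text
clock: 9.05
position: [0.4389, -0.1753, 0.2951]
ee_rot: [2.965, -1.039, -0.001]
force: [1.2, -0.9, 2.1]
width: 0.232
gripper_force: 8.0
clock: 9.35
position: [0.4376, -0.1742, 0.2951]
ee_rot: [2.965, -1.039, 0.0]
force: [4.3, -1.5, -1.9]
width: 0.233
gripper_force: 8.0
top [] [(0.37, array([0.441, 0.077, 0.019]))] []
side [(0.53, array([ 0.439, -0.173,  0.243])), (0.47, array([ 0.441, -0.174,  0.239]))] [(0.81, array([ 0.44 , -0.176,  0.191]))] [(0.78, array([ 0.444, -0.177,  0.186])), (0.31, array([ 0.439, -0.174,  0.237]))]
```

The x force has risen to 4.3 N and the tool is lagging, so this is the stop. I'll back off 1 mm, grip firmly and push down.

```bash
python3 -m creep '{"x": [0.001,0,0,0],"y": [0,0,0,0],"z": [0,0,0,0],"yaw": [0,0,0,0],"aperture": [0.1,0.1,0.1,0.1]}' 25;python3 -m creep '{"x": [0,0,0,0],"y": [0,0,0,0],"z": [0.002,0.002,0,0],"yaw": [0,0,0,0],"aperture": [0.1,0.1,0.1,0.1]}' 25;python3 -m creep '{"x": [0,0,0,0],"y": [0,0,0,0],"z": [0.002,0.002,0,0],"yaw": [0,0,0,0],"aperture": [0.1,0.1,0.1,0.1]}' 25
```

```text
clock: 10.15
position: [0.4381, -0.1746, 0.2952]
ee_rot: [-2.965, 1.039, 0.001]
force: [2.9, -0.8, -0.1]
width: 0.23
gripper_force: 25.0
clock: 10.55
position: [0.4382, -0.1747, 0.291]
ee_rot: [2.965, -1.039, -0.001]
force: [1.8, -0.3, -0.8]
width: 0.23
gripper_force: 25.0
clock: 10.95
position: [0.4392, -0.1752, 0.289]
ee_rot: [-2.965, 1.04, -0.005]
force: [-1.6, 1.0, 17.8]
width: 0.229
gripper_force: 25.0
```

```bash
python3 -m creep '{"x": [0.001,0.001,0],"y": [0,0,0],"z": [0,0,0],"yaw": [0,0,0],"aperture": [0.1,0.1,0.1]}' 25; python3 -m creep '{"x": [0.001,0.001,0],"y": [0,0,0],"z": [0,0,0],"yaw": [0,0,0],"aperture": [0.1,0.1,0.1]}' 25
python3 - <<'E'
from h import *
p=shot("side"); cv2.imwrite("pics/s3.png",cv2.resize(p["image"][200:280,310:390],None,fx=7,fy=7,interpolation=2)); print(find(p,"grip_mid"),find(p,"grip_pin"))
print([pix(p,w) for w in ((.44,-.176,.19),(.44,-.176,.28))])
E
```

```text
clock: 11.25
position: [0.4406, -0.1764, 0.2889]
ee_rot: [-2.964, 1.04, -0.004]
force: [-2.6, -0.5, 16.8]
width: 0.226
gripper_force: 25.0
clock: 11.55
position: [0.4421, -0.1776, 0.2888]
ee_rot: [-2.965, 1.039, -0.004]
force: [-1.9, 0.0, 16.6]
width: 0.227
gripper_force: 25.0
[(0.55, array([ 0.441, -0.176,  0.234]))] [(0.75, array([ 0.44 , -0.178,  0.193]))]
[(np.float64(349.56615967265765), np.float64(251.80458945812813)), (np.float64(351.63315692500817), np.float64(218.20372017631274))]
```

View pics/s3.png

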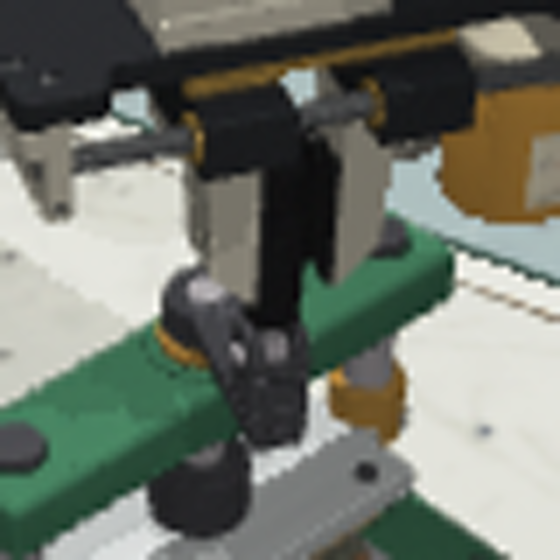

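The crop shows the sleeve standing over the fork, but the picture doesn't settle whether it is home. I'll relieve the z load and test by leaning the grip +x, because a locked grip has only 0.09 rad of play.

```bash
python3 -m creep '{"x": [0,0,0],"y": [0,0,0],"z": [-0.002,0,0],"yaw": [0,0,0],"aperture": [0.1,0.1,0.1]}' 25; python3 -m creep '{"x": [0.0015,0.0015,0,0],"y": [0,0,0,0],"z": [0,0,0,0],"yaw": [0,0,0,0],"aperture": [0.1,0.1,0.1,0.1]}' 25;  python3 -m creep '{"x": [0.0015,0.0015,0,0],"y": [0,0,0,0],"z": [0,0,0,0],"yaw": [0,0,0,0],"aperture": [0.1,0.1,0.1,0.1]}' 25
```

```text
clock: 12.0
position: [0.4415, -0.1772, 0.2892]
ee_rot: [2.965, -1.039, 0.0]
force: [0.9, 0.7, 4.3]
width: 0.224
gripper_force: 24.9
clock: 12.4
position: [0.4433, -0.1787, 0.2891]
ee_rot: [-2.965, 1.039, 0.003]
force: [-2.2, 1.8, 5.7]
width: 0.231
gripper_force: 25.0
clock: 12.8
position: [0.4451, -0.1801, 0.2888]
ee_rot: [-2.964, 1.038, 0.005]
force: [-3.8, 3.5, 7.0]
width: 0.226
gripper_force: 25.1
```

```bash
python3 -m creep '{"x": [-0.002,-0.002,-0.002,0,0,0],"y": [0,0,0,0,0,0],"z": [0,0,0.001,0.001,0.001,0],"yaw": [0,0,0,0,0,0],"aperture": [0.1,0.1,0.1,0.1,0.1,0.1]}' 35; python3 -m creep '{"x": [-0.001,-0.001,0],"y": [0,0,0],"z": [0,0,0],"yaw": [0,0,0],"aperture": [0.1,0.1,0.1]}'; python3 -m creep '{"x": [-0.001,-0.001,0],"y": [0,0,0],"z": [0,0,0],"yaw": [0,0,0],"aperture": [0.1,0.1,0.1]}'; python3 - <<'E'
from h import *
p=shot("wrist"); cv2.imwrite("pics/w3.png",p["image"])
p=shot("side"); print(find(p,"grip_mid"),find(p,"grip_pin"))
z=.19
for top in (.28,.272): print([pix(p,(.44,-.177,h)) for h in (top,top-.07)])
E
```

```text
clock: 13.4
position: [0.4431, -0.1785, 0.2885]
ee_rot: [2.964, -1.04, 0.009]
force: [0.2, -3.0, 19.3]
width: 0.227
gripper_force: 34.9
clock: 13.7
position: [0.4422, -0.1778, 0.2886]
ee_rot: [2.963, -1.04, 0.012]
force: [3.8, -4.8, 15.7]
width: 0.223
gripper_force: 34.9
clock: 14.0
position: [0.4409, -0.1768, 0.2886]
ee_rot: [2.963, -1.04, 0.013]
force: [4.3, -5.8, 14.6]
width: 0.228
gripper_force: 34.8
[(0.29, array([ 0.442, -0.177,  0.191]))] [(0.85, array([ 0.443, -0.178,  0.191]))]
[(np.float64(351.87590154557404), np.float64(217.96303733948153)), (np.float64(350.2357498663316), np.float64(244.44782656338023))]
[(np.float64(351.68015851687574), np.float64(221.123850404964)), (np.float64(350.05824544405294), np.float64(247.3141268390545))]
```

View pics/w3.png

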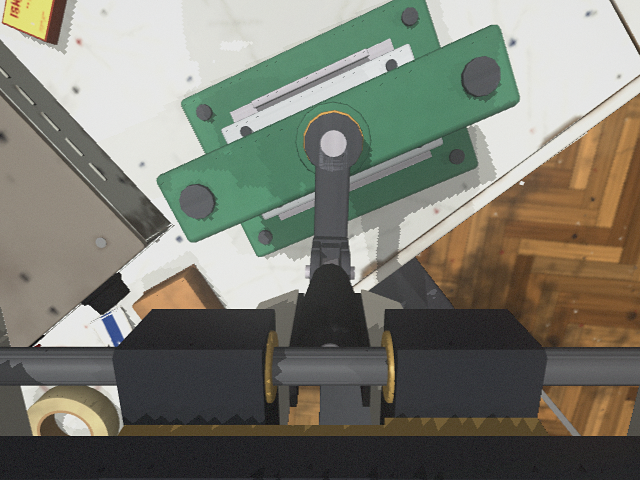

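```bash
python3 -m creep '{"x": [0,0],"y": [0,0],"z": [-0.002,0],"yaw": [0,0],"aperture": [0.1,0.1]}'; python3 - <<'E'
from h import *
st(); p=shot("wrist"); M=p["M"]
def ray(u,v,z):
    d=M[:3,:3]@[(u-p["cx"])/p["fx"],(v-p["cy"])/p["fy"],1]; o=M[:3,3]; return o+d*(z-o[2])/d[2]
g=np.array([.781,-.624,0]); pin=ray(330,272,.19); ax=ray(332,146,.172)
print("pin",pin,"axis",ax,np.linalg.norm((pin-ax)[:2]))
s=readout.observe(); P=np.array(s["position"])
for pn in (pin, ax+np.array([0,0,.018])-.06*g):
  pn=pn.copy(); pn[2]=.19
  for up in (.012,.020): print(up,[np.round(pix(p,pn+[0,0,up]+r*g)) for r in (.007,.011)])
i=p["image"][225:300,320:342].mean(1).astype(int); print(i[:, :].mean(1).astype(int).tolist())
cv2.imwrite("pics/w4.png",cv2.resize(p["image"][225:325,270:390],None,fx=5,fy=5,interpolation=2))
E
```

```text
clock: 14.4
position: [0.4399, -0.176, 0.2891]
ee_rot: [2.964, -1.04, 0.008]
force: [5.8, -5.3, 2.6]
width: 0.224
gripper_force: 34.8
14.4 [ 0.4399 -0.176   0.2891] [[0.781, -0.625, 0.004], [-0.625, -0.781, -0.002], [0.005, -0.001, -1.0]] [ 0.238  0.19   0.034  1.937 -0.006  1.01  -1.971] F [ 5.81 -5.31  2.65] 0.22387414132249359 34.80514926122851
pin [ 0.44435647 -0.17955158  0.19      ] axis [ 0.48981349 -0.21716457  0.172     ] 0.0590006697874792
0.012 [array([330., 267.]), array([330., 258.])]
0.02 [array([330., 273.]), array([330., 264.])]
0.012 [array([332., 269.]), array([332., 261.])]
0.02 [array([332., 275.]), array([332., 266.])]
[86, 86, 86, 85, 87, 86, 86, 87, 65, 60, 61, 74, 86, 86, 80, 62, 64, 62, 63, 74, 83, 82, 81, 81, 80, 78, 78, 77, 76, 78, 85, 92, 91, 94, 97, 99, 76, 56, 52, 48, 48, 49, 47, 48, 47, 48, 47, 47, 48, 47, 47, 47, 48, 46, 47, 46, 46, 47, 46, 46, 46, 47, 46, 46, 45, 45, 44, 45, 44, 45, 45, 45, 44, 44, 43]
```

View pics/w4.png

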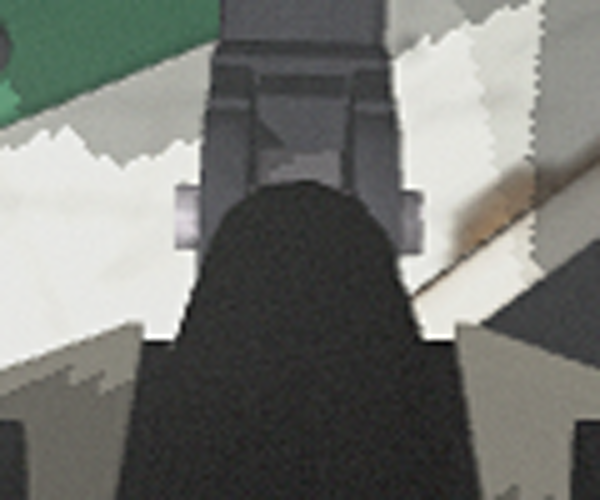

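The crop shows the sleeve's lower rim at row 261. I predicted 258–261 for home and 264–266 for drawn out, so it looks home. The pads had slid across the sleeve. I'll centre over it and open to test.

```bash
python3 -m creep '{"x": [0.002,0.002,0.001,0],"y": [0,0,0,0],"z": [0,0,0,0],"yaw": [0,0,0,0],"aperture": [0.1,0.1,0.1,0.1]}' 15; python3 -m creep '{"x": [0,0,0,0,0,0],"y": [0,0,0,0,0,0],"z": [0,0,0,0,0,0],"yaw": [0,0,0,0,0,0],"aperture": [0.5,0.5,0.5,0.5,0.5,0.5]}'; python3 - <<'E'
from h import *
p=shot("wrist"); cv2.imwrite("pics/w5.png",cv2.resize(p["image"][100:430,200:460],None,fx=1.8,fy=1.8))
p=shot("side"); print(find(p,"grip_mid"),find(p,"grip_pin"))
E
```

```text
clock: 14.85
position: [0.4424, -0.1779, 0.2887]
ee_rot: [-2.965, 1.039, -0.001]
force: [-0.8, -0.3, 9.5]
width: 0.234
gripper_force: 15.0
clock: 15.45
position: [0.4421, -0.1778, 0.2881]
ee_rot: [2.965, -1.039, -0.0]
force: [-0.1, 0.0, -0.4]
width: 0.499
gripper_force: 0.0
[(0.52, array([ 0.445, -0.176,  0.241]))] [(0.55, array([ 0.445, -0.179,  0.2  ]))]
```

View pics/w5.png

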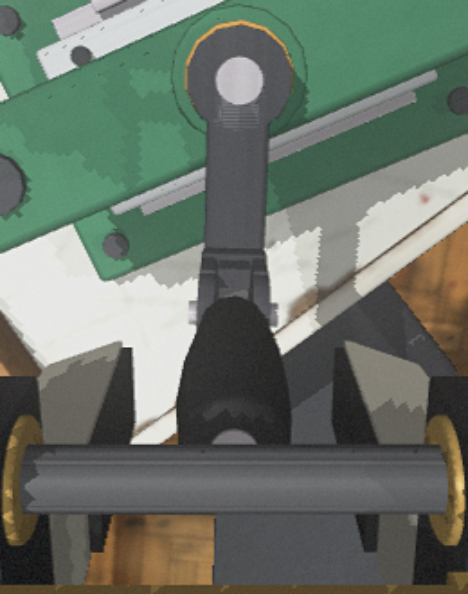

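The crop shows the grip standing freely upright with the fingers clear on both sides, so it is locked. To check how deep it sits, I'll bring the palm down onto its top, which should be at z = 0.272 when home.

```bash
python3 -m creep '{"x": [0.0015,0,0,0,0],"y": [0,0,0,0,0],"z": [0.003,0.003,0.003,0,0],"yaw": [0,0,0,0,0],"aperture": [0.5,0.5,0.5,0.5,0.5]}'; python3 -m creep '{"x": [0,0,0,0],"y": [0,0,0,0],"z": [0.0015,0.0015,0,0],"yaw": [0,0,0,0],"aperture": [0.5,0.5,0.5,0.5]}';python3 -m creep '{"x": [0,0,0,0],"y": [0,0,0,0],"z": [0.0015,0.0015,0,0],"yaw": [0,0,0,0],"aperture": [0.5,0.5,0.5,0.5]}'
```

```text
clock: 16.15
position: [0.4433, -0.1788, 0.2791]
ee_rot: [2.965, -1.039, -0.001]
force: [-0.7, -0.4, 0.7]
width: 0.497
gripper_force: 0.0
clock: 16.55
position: [0.4433, -0.1788, 0.2762]
ee_rot: [2.965, -1.039, -0.0]
force: [0.2, -0.7, 0.4]
width: 0.502
gripper_force: 0.0
clock: 16.95
position: [0.4433, -0.1788, 0.2732]
ee_rot: [2.965, -1.039, -0.0]
force: [-0.5, 0.1, 0.6]
width: 0.499
gripper_force: 0.0
```

```bash
python3 -m creep '{"x": [0,0,0,0],"y": [0,0,0,0],"z": [0.0015,0.0015,0,0],"yaw": [0,0,0,0],"aperture": [0.5,0.5,0.5,0.5]}';python3 -m creep '{"x": [0,0,0],"y": [0,0,0],"z": [0.001,0,0],"yaw": [0,0,0],"aperture": [0.5,0.5,0.5]}'
```

```text
clock: 17.35
position: [0.4433, -0.1788, 0.2702]
ee_rot: [2.965, -1.039, -0.0]
force: [0.4, 0.1, 0.1]
width: 0.5
gripper_force: 0.0
clock: 17.65
position: [0.4434, -0.1788, 0.2692]
ee_rot: [2.965, -1.039, -0.0]
force: [-0.0, 0.3, 0.1]
width: 0.501
gripper_force: 0.0
```

Even at TCP 0.269 there is no contact, so the sleeve is fully home. I'll rise and grasp it firmly, then find the axis.

```bash
python3 -m creep '{"x": [0,0,0,0,0,0,0,0,0],"y": [0,0,0,0,0,0,0,0,0],"z": [-0.003,-0.003,-0.003,0,0,0,0,0,0],"yaw": [0,0,0,0,0,0,0,0,0],"aperture": [0.5,0.5,0.2,0.1,0.1,0.1,0.1,0.1,0.1]}' 35; python3 - <<'E'
from h import *
st(); p=shot("wrist"); M=p["M"]
def ray(u,v,z):
    d=M[:3,:3]@[(u-p["cx"])/p["fx"],(v-p["cy"])/p["fy"],1]; o=M[:3,3]; return o+d*(z-o[2])/d[2]
im=p["image"][60:230,260:400]; c=cv2.HoughCircles(cv2.cvtColor(im,6),3,1,50,param1=100,param2=12,minRadius=9,maxRadius=18)
c=c[0][:3] if c is not None else []
for x in c: print(x+[260,60,0],[np.round(ray(x[0]+260,x[1]+60,z),4) for z in (.17,.18,.19)])
d=np.arange(0,2.01,.2); print(np.round(np.c_[d[1:],.06*(np.cos(d[:-1])-np.cos(d[1:])),.06*(np.sin(d[:-1])-np.sin(d[1:]))],4).tolist())
E
```

```text
clock: 18.55
position: [0.4434, -0.1788, 0.2782]
ee_rot: [2.965, -1.039, 0.0]
force: [-0.3, -0.1, 0.4]
width: 0.228
gripper_force: 35.0
18.55 [ 0.4434 -0.1788  0.2782] [[0.781, -0.624, 0.0], [-0.624, -0.781, -0.0], [0.0, -0.0, -1.0]] [ 0.242  0.21   0.035  1.941 -0.009  0.991 -1.964] F [-0.33 -0.11  0.4 ] 0.22795397849264937 34.9671596288681
[332.5        148.5         13.19999981] [array([ 0.4923, -0.2194,  0.17  ]), array([ 0.4929, -0.2197,  0.18  ]), array([ 0.4935, -0.2201,  0.19  ])]
[324.5         92.5         14.10000038] [array([ 0.5139, -0.2319,  0.17  ]), array([ 0.5134, -0.2317,  0.18  ]), array([ 0.5129, -0.2314,  0.19  ])]
[[0.2, 0.0012, -0.0119], [0.4, 0.0035, -0.0114], [0.6, 0.0057, -0.0105], [0.8, 0.0077, -0.0092], [1.0, 0.0094, -0.0074], [1.2, 0.0107, -0.0054], [1.4, 0.0115, -0.0032], [1.6, 0.0119, -0.0008], [1.8, 0.0119, 0.0015], [2.0, 0.0113, 0.0039]]
```

```bash
python3 -m creep '{"x": [0.0012,0.0035,0.0057,0.0077,0.0094],"y": [-0.012,-0.0114,-0.0105,-0.0092,-0.0074],"z": [0,0,0,0,0],"yaw": [0,0,0,0,0],"aperture": [0.1,0.1,0.1,0.1,0.1]}' 40; python3 -m creep '{"x": [0.0107,0.0115,0.0119],"y": [-0.0054,-0.0032,-0.0008],"z": [0,0,0],"yaw": [0,0,0],"aperture": [0.1,0.1,0.1]}'
```

```text
clock: 19.1
position: [0.4954, -0.157, 0.2781]
ee_rot: [2.963, -1.04, -0.004]
force: [-7.5, -2.2, 7.3]
width: 0.226
gripper_force: 40.1
clock: 19.4
position: [0.5278, -0.1708, 0.2782]
ee_rot: [2.963, -1.039, -0.005]
force: [-9.8, -0.2, 7.9]
width: 0.227
gripper_force: 40.1
```

```bash
python3 - <<'E'
import numpy as np
d=np.arange(1.8,6.61,.2); P=np.c_[.060-.06*np.cos(d),.0013-.06*np.sin(d)]
P=np.r_[[[.0616,-.0599]],P]
for a,b in zip(d,np.diff(P,axis=0)): print(round(a,1),np.round(b,4))
E
```

```text
1.8 [0.012  0.0028]
2.0 [0.0113 0.0039]
2.2 [0.0103 0.006 ]
2.4 [0.0089 0.008 ]
2.6 [0.0072 0.0096]
2.8 [0.0051 0.0108]
3.0 [0.0029 0.0116]
3.2 [0.0005 0.012 ]
3.4 [-0.0019  0.0118]
3.6 [-0.0042  0.0112]
3.8 [-0.0063  0.0102]
4.0 [-0.0082  0.0087]
4.2 [-0.0098  0.0069]
4.4 [-0.011   0.0048]
4.6 [-0.0117  0.0025]
4.8 [-0.012   0.0001]
5.0 [-0.0118 -0.0022]
5.2 [-0.0111 -0.0045]
5.4 [-0.01   -0.0066]
5.6 [-0.0085 -0.0085]
5.8 [-0.0066 -0.01  ]
6.0 [-0.0045 -0.0111]
6.2 [-0.0022 -0.0118]
6.4 [ 0.0002 -0.012 ]
6.6 [ 0.0026 -0.0117]
```

```bash
cat > t.py <<'E'
from h import *
s=readout.observe(); P=np.array(s["position"])[:2]; F=np.array(s["force"])
A=np.array([.4895,-.2172]); r=P-A; a=np.arctan2(r[1],r[0]); d=(2.467-a)%(2*np.pi)
print("delta %.3f R %.4f Ft %.2f Fr %.2f Fz %.1f z %.4f t %.2f"%(d,np.hypot(*r),-(F[0]*np.sin(a)-F[1]*np.cos(a)),F[0]*np.cos(a)+F[1]*np.sin(a),F[2],s["position"][2],s["clock"]))
E
python3 t.py
python3 -m creep '{"x": [0.012,0.0113],"y": [0.0028,0.0039],"z": [0,0],"yaw": [0,0],"aperture": [0.1,0.1]}' >/dev/null; python3 t.py
python3 -m creep '{"x": [0.0103,0.0089],"y": [0.006,0.008],"z": [0,0],"yaw": [0,0],"aperture": [0.1,0.1]}' >/dev/null; python3 t.py
python3 -m creep '{"x": [0.0072,0.0051],"y": [0.0096,0.0108],"z": [0,0],"yaw": [0,0],"aperture": [0.1,0.1]}' >/dev/null; python3 t.py
```

```text
delta 1.586 R 0.0602 Ft 7.42 Fr -6.39 Fz 7.9 z 0.2782 t 19.40
delta 1.985 R 0.0595 Ft 6.93 Fr -5.61 Fz 8.2 z 0.2781 t 19.60
delta 2.377 R 0.0593 Ft 7.76 Fr -6.36 Fz 7.1 z 0.2781 t 19.80
delta 2.768 R 0.0592 Ft 7.80 Fr -4.92 Fz 5.3 z 0.2781 t 20.00
```

```bash

python3 -m creep '{"x": [0.0029],"y": [0.0116],"z": [0],"yaw": [0],"aperture": [0.1]}' >/dev/null; python3 t.py
python3 -m creep '{"x": [0.0005],"y": [0.012],"z": [0],"yaw": [0],"aperture": [0.1]}' >/dev/null; python3 t.py
python3 -m creep '{"x": [-0.0019],"y": [0.0118],"z": [0],"yaw": [0],"aperture": [0.1]}' >/dev/null; python3 t.py
python3 -m creep '{"x": [-0.0042],"y": [0.0112],"z": [0],"yaw": [0],"aperture": [0.1]}' >/dev/null; python3 t.py
```

```text
delta 2.964 R 0.0591 Ft 6.86 Fr -5.20 Fz 3.6 z 0.2782 t 20.10
delta 3.160 R 0.0591 Ft 8.35 Fr -4.56 Fz 1.2 z 0.2782 t 20.20
delta 3.360 R 0.0589 Ft 6.75 Fr -3.90 Fz 0.9 z 0.2783 t 20.30
delta 3.561 R 0.0589 Ft 7.49 Fr -3.07 Fz -0.1 z 0.2783 t 20.40
```

```bash

python3 -m creep '{"x": [-0.0063],"y": [0.0102],"z": [0],"yaw": [0],"aperture": [0.1]}' >/dev/null; python3 t.py
python3 -m creep '{"x": [-0.0082],"y": [0.0087],"z": [0],"yaw": [0],"aperture": [0.1]}' >/dev/null; python3 t.py
python3 -m creep '{"x": [-0.0098],"y": [0.0069],"z": [0],"yaw": [0],"aperture": [0.1]}' >/dev/null; python3 t.py
```

```text
delta 3.764 R 0.0589 Ft 7.50 Fr -2.18 Fz -1.1 z 0.2784 t 20.50
delta 3.968 R 0.0589 Ft 6.85 Fr -3.40 Fz -1.9 z 0.2785 t 20.60
delta 4.172 R 0.0590 Ft 7.69 Fr -2.60 Fz -3.4 z 0.2785 t 20.70
```

```bash

python3 -m creep '{"x": [-0.011],"y": [0.0048],"z": [0.0005],"yaw": [0],"aperture": [0.1]}' >/dev/null; python3 t.py
python3 -m creep '{"x": [-0.0117],"y": [0.0025],"z": [0.0005],"yaw": [0],"aperture": [0.1]}' >/dev/null; python3 t.py
python3 -m creep '{"x": [-0.012],"y": [0.0001],"z": [0],"yaw": [0],"aperture": [0.1]}' >/dev/null; python3 t.py
```

```text
delta 4.371 R 0.0593 Ft 6.46 Fr -0.75 Fz 2.2 z 0.2783 t 20.80
delta 4.566 R 0.0598 Ft 7.49 Fr 0.19 Fz 3.3 z 0.2783 t 20.90
delta 4.763 R 0.0603 Ft 8.79 Fr 3.21 Fz 1.6 z 0.2784 t 21.00
```

```bash

python3 -m creep '{"x": [-0.006],"y": [0.0],"z": [0],"yaw": [0],"aperture": [0.1]}' >/dev/null; python3 t.py
python3 -m creep '{"x": [-0.0058],"y": [-0.001],"z": [0],"yaw": [0],"aperture": [0.1]}' >/dev/null; python3 t.py
```

```text
delta 4.870 R 0.0611 Ft 7.78 Fr 0.10 Fz -0.4 z 0.2784 t 21.10
delta 4.957 R 0.0614 Ft 9.21 Fr 1.62 Fz 0.1 z 0.2783 t 21.20
```

```bash

python3 -m creep '{"x": [-0.0057],"y": [-0.002],"z": [0],"yaw": [0],"aperture": [0.1]}' >/dev/null; python3 t.py
python3 -m creep '{"x": [-0.0054],"y": [-0.0025],"z": [0],"yaw": [0],"aperture": [0.1]}' >/dev/null; python3 t.py
python3 -m creep '{"x": [-0.0052],"y": [-0.003],"z": [0],"yaw": [0],"aperture": [0.1]}' >/dev/null; python3 t.py
```

```text
delta 5.050 R 0.0615 Ft 9.88 Fr 3.23 Fz 2.3 z 0.2783 t 21.30
delta 5.145 R 0.0618 Ft 9.99 Fr 3.56 Fz 2.9 z 0.2783 t 21.40
delta 5.239 R 0.0620 Ft 10.57 Fr 5.05 Fz 3.9 z 0.2783 t 21.50
```

```bash

python3 -m creep '{"x": [-0.0045],"y": [-0.0025],"z": [0],"yaw": [0],"aperture": [0.1]}' >/dev/null; python3 t.py
python3 -m creep '{"x": [-0.0045],"y": [-0.0028],"z": [0],"yaw": [0],"aperture": [0.1]}' >/dev/null; python3 t.py
python3 -m creep '{"x": [0,0],"y": [0,0],"z": [0,0],"yaw": [0,0],"aperture": [0.1,0.1]}' >/dev/null; python3 t.py
```

```text
delta 5.322 R 0.0625 Ft 9.98 Fr 3.59 Fz 4.2 z 0.2783 t 21.60
delta 5.406 R 0.0629 Ft 12.35 Fr 2.56 Fz 4.6 z 0.2783 t 21.70
delta 5.418 R 0.0628 Ft 6.95 Fr 3.29 Fz 6.4 z 0.2782 t 21.90
```

Contact fits δ≈4.56. At δ≈5.42 the excess is about 4 N, which puts the clamp near 95 N. Now I'll relieve the side load, open and rise clear.

```bash

python3 -m creep '{"x": [0.0017,0],"y": [0.0014,0],"z": [-0.0005,0],"yaw": [0,0],"aperture": [0.1,0.1]}' >/dev/null; python3 t.py
python3 -m creep '{"x": [0,0,0,0,0,0,0],"y": [0,0,0,0,0,0,0],"z": [0,0,0,0,0,0,0],"yaw": [0,0,0,0,0,0,0],"aperture": [0.6,0.6,0.6,0.6,0.6,0.6,0.6]}'; python3 t.py
python3 -m creep '{"x": [0,0,0,0,0,0,0,0],"y": [0,0,0,0,0,0,0,0],"z": [-0.01,-0.015,-0.02,-0.02,-0.02,-0.02,0,0],"yaw": [0,0,0,0,0,0,0,0],"aperture": [0.6,0.6,0.6,0.6,0.6,0.6,0.6,0.6]}'
python3 - <<'E'
from h import *
p=shot("wrist"); a=p["image"]; print(find(p,"grip_mid"),find(p,"grip_pin"))
q=shot("side"); print(find(q,"grip_mid"),find(q,"grip_pin"))
cv2.imwrite("pics/f.png",np.hstack([cv2.resize(a[60:360,170:470],(400,400)),cv2.resize(q["image"][190:320,280:410],(400,400))]))
E
```

```text
delta 5.406 R 0.0626 Ft 3.33 Fr 3.69 Fz 6.0 z 0.2783 t 22.10
clock: 22.8
position: [0.4281, -0.2288, 0.2777]
ee_rot: [2.965, -1.039, -0.0]
force: [-1.0, -0.3, 0.2]
width: 0.596
gripper_force: 0.0
delta 5.422 R 0.0625 Ft 0.08 Fr 0.99 Fz 0.2 z 0.2777 t 22.80
clock: 23.6
position: [0.4281, -0.2288, 0.3833]
ee_rot: [2.965, -1.039, 0.002]
force: [-0.8, 0.3, -0.0]
width: 0.599
gripper_force: 0.0
[(0.59, array([ 0.444, -0.235,  0.272]))] [(0.73, array([ 0.451, -0.227,  0.166]))]
[(0.63, array([ 0.435, -0.23 ,  0.244]))] [(0.96, array([ 0.435, -0.228,  0.189])), (0.41, array([ 0.437, -0.231,  0.245]))]
```

View pics/f.png

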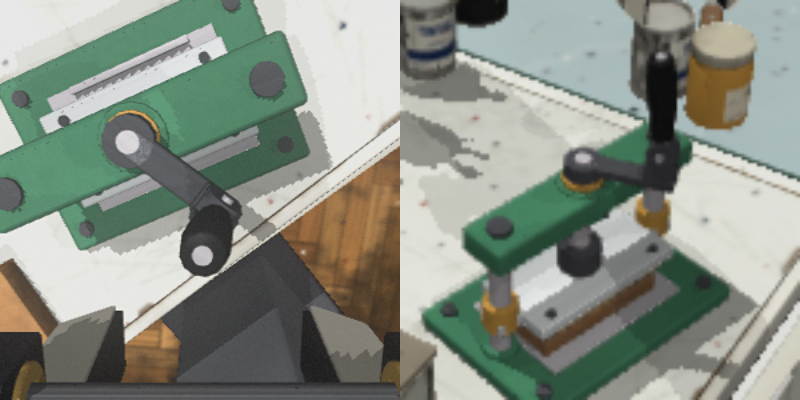

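The final view shows the grip standing upright at (660,95) in the right half, the platen down on the block, and the fingers clear. The pin direction gives δ≈5.42, so the crank has not turned back.

```bash
python3 -c "
from cell import workorder; print(workorder.sign_off())"
```

```text
the job is handed in; nothing more can be done
None
```

I handed in the job with the grip locked upright and home, the crank wound until the platen held the block at an estimated 95 N (from winding force and angle, not measured directly), and the gripper clear; the sign-off returned no verdict.

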